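# Hold up the vial block for inspection

### The job

The resin vials on the hotplate are ready to be looked at. First swing the empty clamp round its support rod until no part of it hangs over the round plate, then take the vial block by its T-handle, lift it off and hold it level and still about 10 cm above the plate, straight over it, with every vial in its well. Keep it level all the way, leave the other things on the bench where they are, and finish while still holding the block up: do not put it down.

Things in the scene. Friction and masses are not known exactly. Their poses are not given: they have to be found in the camera images.
- hotplate: white stirring hotplate, fixed: housing 170 wide x 280 deep x 78 high, two knobs on a sloped front towards the robot, round aluminium plate 140 dia, its top 95 above the bench. Origin: on the bench under the plate's centre; z up, +x to its rear, +y to its left. A 12 mm support rod stands 150 behind the origin (+x), to 410 high. (The second one, far left, is a bystander)
- plate_top (a point): centre of the top face of the round plate, 95 above the bench; same axes as the hotplate
- rod_axis (a point): point on the support rod's axis at the clamp's height, 265 above the bench; same axes as the hotplate. The clamp swings about the vertical through it
- clamp (a joint): angle of the empty clamp about the rod: 0 = arm forward over the plate's centre, + = anticlockwise from above, -1.9 to 1.9. Swings level, stays where left, about 1.3 N sideways at 95 mm. Boss 36 x 30 x 34 on the rod; arm 10 dia, bare from 20 to 115 mm, 55 mm tail behind the rod; two prongs to 195 mm from the rod, 65 across. Jaw underside 38 mm above the T-handle's top
- clamp_arm (a point): point on the clamp arm's axis, 95 from the rod, 265 above the bench
- clamp_jaws (a point): point midway between the clamp's prongs, 162 from the rod, 265 above the bench; the prongs lie within 35 mm of it
- vial_block: the vial block: loose round drilled aluminium block 100 dia x 30 high standing on the round plate, about 0.5 kg, six wells on a 66 mm circle, five holding a vial, and a T-handle on a 10 mm rod at its centre. Origin: centre of its underside; z up, x along the T-handle's bar
- t_handle (a point): centre of the T-handle's bar, 112 above the block's underside and on its axis, axes as the block's: wooden bar 70 long (along the block's x) x 16 wide x 16 high. Vial caps end 68 above the block's underside, so fingers gripping the bar stay above them
- vial0: glass sample vial with black cap and amber set-resin plug, 17 dia x 60 high, 20 g, standing loose in a 19 mm well 22 deep (well floor 8 above the block's underside). Origin: centre of its underside, z up its axis
- vial1: glass sample vial with black cap and amber set-resin plug, 17 dia x 60 high, 20 g, standing loose in a 19 mm well 22 deep (well floor 8 above the block's underside). Origin: centre of its underside, z up its axis
- vial2: glass sample vial with black cap and amber set-resin plug, 17 dia x 60 high, 20 g, standing loose in a 19 mm well 22 deep (well floor 8 above the block's underside). Origin: centre of its underside, z up its axis
- vial3: glass sample vial with black cap and amber set-resin plug, 17 dia x 60 high, 20 g, standing loose in a 19 mm well 22 deep (well floor 8 above the block's underside). Origin: centre of its underside, z up its axis
- vial4: glass sample vial with black cap and amber set-resin plug, 17 dia x 60 high, 20 g, standing loose in a 19 mm well 22 deep (well floor 8 above the block's underside). Origin: centre of its underside, z up its axis
- spare_block: bystander: spare bronze-coloured round block with eight empty wells, no handle, 110 dia x 40 high, standing on the bench. Origin: centre of its underside
- flask: bystander: small conical glass flask, 64 dia x 105 high. Origin: centre of its underside
- beaker: bystander: small glass beaker, 54 dia x 70 high. Origin: centre of its underside
- jar: bystander: amber glass jar with black cap, 60 dia x 85 high. Origin: centre of its underside
- spatula: bystander: thin steel laboratory spatula 150 long lying on the bench. Origin: midway along it, on its underside
- dish: bystander: open glass dish, 140 dia x 40 high. Origin: centre of its underside

How it is judged:
By the outcome, as a careful person would: the job done as asked, in the order asked, and still so for the second after the job is handed in, while the arm keeps its last pose, push and grip.
It also fails if it takes over 51 s, if anything falls off the work surface, if the arm or the gripper's body presses on something with over 40 N, if the wrist force passes 120 N, or if a joint passes its speed limit or range.

### The arm

A 7-joint arm with a two-finger parallel gripper is mounted at the origin on the work surface. World frame = base frame: x ahead of the robot, y to its left, z up, the work surface at z = 0. Lengths are in m, angles in rad, forces in N, time in s.
With the tool pointing down it reaches from about 0.425 to 0.875 m from the base axis. Payload 4.7 kg.
Tool frame: the origin (TCP) lies midway between the tips of the shut fingers; the grasp point (between the pads) lies 19 mm behind it; z points along the fingers, y is the direction in which the jaws open and shut (so a half turn about z gives the same grasp; the last joint's range is limited). The gripper opens to 87 mm and grips with 3 to 60 N. Pads are 19 mm wide; open, the fingers measure 117 mm over their backs; the gripper's body (75 mm by 190 mm) begins 51 mm behind the grasp point.
Start: joints at [1.353, 0.321, -0.07, 1.45, 0.023, 1.371, -0.057], TCP at [0.149, -0.633, 0.223] pointing down, gripper open.
Joint ranges: [-2.86, 2.86], [-0.3, 2.09], [-1.38, 1.24], [0.06, 2.45], [-1.56, 4.7], [0.09, 2.05], [-2.69, 2.69]. Speed limits (rad/s): [2.57, 2.57, 3.14, 3.14, 3.14, 3.14, 3.14].

### API

Orientations are given as a rotation vector (axis times angle).
In Python, from bench import get_state, eyes, job gives the robot as it stands. The module is installed in compiled form; this text tells all that it offers.
- The arm moves only by the shell command python3 -m jog 'ROWS' [FORCE]. ROWS is JSON, a list that holds one entry, the list of rows, each a list of 5 numbers: the opening, from 0 (shut) to 1 (fully open), then the shift along the tool's x, y, z in units of 40 mm (1.0 is 40 mm), then the turn about the tool's z in units of 5 degrees (1.0 is 5 degrees). In form: [[[jaw, dx, dy, dz, turn], ...]]. A call has 1 to 10 rows; each row shifts and turns the commanded pose from where the row before left it, along the tool's axes as they then stand; what a row does not reach is not made up. A row lasts 1/8 s, in which the tool goes at most 62.5 mm and 10.7 degrees, less where a joint would pass 70% of its speed; a pose out of reach is approached as far as the arm can. A call is refused whole if a number of a shift passes 1 or a number of a turn 1, either way. A call with a gripper value outside its range is refused whole. The fingers move at their own pace and stop on an object; FORCE is the grip in N (left out, the last holds). Time passes only in rows, so rows that do not move let the fingers close. It gives the time, the measured TCP pose, the force and the opening at its end, in the units of the state.
- get_state(): the state, without advancing time (a new reading comes with each control period).
- eyes.get_image(name): name is "scene" or "top" or "wrist"; returns (picture, depth): 384x512x3 uint8, red, green, blue; 384x512 float32, m along the optical axis (not along the pixel's ray), 0 where there is no reading.
- eyes.camera_params(name): a dict with "camera_matrix" (3x3 intrinsics, pixels), "pose" (4x4, takes a point from camera to world coordinates); the wrist camera has in their place "mount" (4x4, takes a point from camera to tool coordinates, whose origin is the TCP and whose axes are the flange's). Camera axes: x right, y down, z forward; pixel columns grow to the right and rows downward; lengths in m; the calibration is good to about 2 mm. A picture is of the moment at which its call begins: read the wrist's pose just before it. camera_params takes no time and is no camera call.
- job.close_job(): hands the job in, once; it reports no verdict.
The state is a dict: "time": time; "joint_positions": joint angles; "qd": joint speeds; "joint_torque": joint torques, N m; "position": TCP position; "tool_rot": TCP orientation; "ft_force": force on the tool from outside, world axes, zero at the start; "torque": the same for the moment, N m; "grip_width": opening from 0.0 (shut) to 1.0 (fully open).
Only numpy, scipy, OpenCV 4.12 (cv2) and the standard library are available. Lean on these libraries where they do the work, as an engineer would, in place of code of your own. Each camera call takes 0.05 s, during which the arm holds its last target. There are 200 camera calls.

## Working session

There is one attempt and no reset: what is moved stays moved. The work goes in short steps, Python scripts to look and compute and a shell command to move; the robot and the scene stay as the last step left them, time stands still between calls to the robot, and variables do not carry over. Pictures are saved under pics/ and viewed, about 8 in all and at most 12, crops included, and the job is handed in when it is done.

```bash
mkdir -p pics; python3 - <<'E'
from bench import get_state, eyes
import cv2, numpy as np
s=get_state(); print(s)
for n in("scene","top"):
    im,d=eyes.get_image(n); cv2.imwrite(f"pics/{n}0.png",im[:,:,::-1]); np.savez(f"pics/{n}0.npz",im=im,d=d)
    print(n,eyes.camera_params(n))
print(eyes.camera_params("wrist"))
E
```

```text
{'time': 0.0, 'joint_positions': array([ 1.3530904 ,  0.32182928, -0.07004707,  1.45169388,  0.02256379,
        1.37078862, -0.05689716]), 'qd': array([-1.70343751e-03,  1.44666083e-04, -2.00288953e-04, -4.20898979e-05,
        7.81536860e-04,  4.21090313e-04, -4.55007222e-04]), 'joint_torque': array([-3.20541330e-04, -4.91287959e+01, -4.04500030e-01, -3.12523377e+01,
       -6.39862963e-02,  4.37174260e-02,  1.90245300e-04]), 'position': array([ 0.14914011, -0.63208242,  0.22144765]), 'tool_rot': array([-3.11861933e+00, -3.63070071e-01,  4.68281590e-04]), 'ft_force': array([-0.8248343 ,  0.02098333, -0.82275249]), 'torque': array([ 0.02666671, -0.03500178,  0.00535946]), 'grip_width': 1.002393860138414}
scene {'camera_matrix': array([[462.91439916,   0.        , 256.484923  ],
       [  0.        , 462.91439916, 188.53414557],
       [  0.        ,   0.        ,   1.        ]]), 'pose': array([[ 0.68267435,  0.45619608, -0.57082474,  1.5215854 ],
       [ 0.73050551, -0.40702515,  0.54835412, -0.95053068],
       [ 0.01781697, -0.7913379 , -0.61111937,  1.19910446],
       [ 0.    
[... 302 characters left out ...]
-0.9998506 ,  0.01675623, -0.00424385, -0.04832518],
       [ 0.0024378 , -0.10636772, -0.99432387,  1.37494112],
       [ 0.        ,  0.        ,  0.        ,  1.        ]])}
{'camera_matrix': array([[320.12024695,   0.        , 251.85600135],
       [  0.        , 320.12024695, 188.96114543],
       [  0.        ,   0.        ,   1.        ]]), 'mount': array([[-2.73239720e-04, -9.70110128e-01, -2.42664924e-01,
         6.48046086e-02],
       [ 9.99999928e-01, -3.28543027e-04,  1.87432184e-04,
         4.20381060e-04],
       [-2.61555729e-04, -2.42664856e-01,  9.70110148e-01,
        -1.60992892e-01],
       [ 0.00000000e+00,  0.00000000e+00,  0.00000000e+00,
         1.00000000e+00]])}
```

View pics/scene0.png

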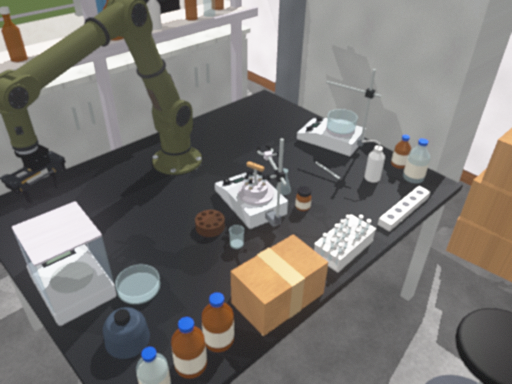

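View pics/top0.png

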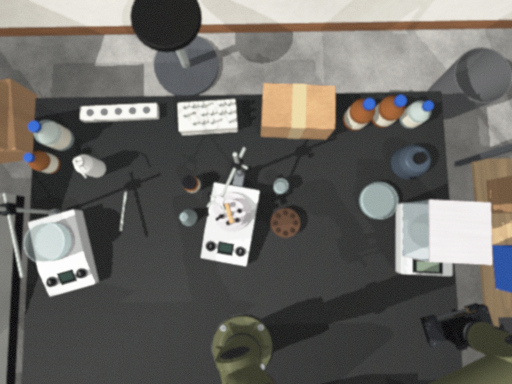

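The hotplate sits at about (232,222) in the top view, with the T-handle near (229,212), the rod and clamp near (238,165) and glassware at (190,217), (190,184) and (281,186). I'll enlarge both views.

```bash
cat > h.py <<'E'
import numpy as np, cv2
from bench import eyes
from scipy.spatial.transform import Rotation as R
def cloud(n,d):
    p=eyes.camera_params(n); K=p["camera_matrix"]; v,u=np.indices(d.shape)
    c=np.stack([(u-K[0,2])/K[0,0]*d,(v-K[1,2])/K[1,1]*d,d],-1)
    P=p["pose"]; return c@P[:3,:3].T+P[:3,3]
def proj(n,X,T=None):
    p=eyes.camera_params(n); P=p["pose"] if T is None else T
    c=(np.atleast_2d(X)-P[:3,3])@P[:3,:3]; q=c@p["camera_matrix"].T; return q[:,:2]/q[:,2:]
E
python3 - <<'E'
from h import *
a=np.load("pics/top0.npz"); b=np.load("pics/scene0.npz")
A=cv2.resize(a["im"][135:275,170:310],(560,560),interpolation=cv2.INTER_CUBIC)[:, :, ::-1]
A=A[:, :400+160]
B=cv2.resize(b["im"][130:250,200:325],None,fx=4.48,fy=4.48,interpolation=cv2.INTER_CUBIC)[:,:,::-1]
cv2.imwrite("pics/cA.png",np.hstack([A[:,:],])); cv2.imwrite("pics/cB.png",B)
for n,z in(("top",a),("scene",b)):
    X=cloud(n,z["d"]); ok=(z["d"]>0)&(X[...,0]>.25)&(X[...,0]<.75)&(abs(X[...,1])<.25)
    for lo,hi in((.065,.09),(.09,.102),(.115,.135),(.15,.17),(.195,.222),(.24,.29),(.29,.43)):
        m=ok&(X[...,2]>lo)&(X[...,2]<hi); q=X[m]
        if len(q): print(n,lo,hi,len(q),q.mean(0).round(3),q.min(0).round(3),q.max(0).round(3))
    m=ok&(X[...,2]>.195)
    v,u=np.where(m); o=np.argsort(-X[m][:,2])
    for i in o[::max(1,len(o)//45)]: print((u[i],v[i]),X[v[i],u[i]].round(3),end=' ')
    print()
E
```

```text
top 0.065 0.09 2021 [0.478 0.041 0.077] [ 0.336 -0.179  0.065] [0.651 0.21  0.09 ]
top 0.09 0.102 483 [0.504 0.023 0.096] [ 0.427 -0.04   0.09 ] [0.638 0.209 0.102]
top 0.115 0.135 376 [0.489 0.026 0.126] [ 0.441 -0.019  0.115] [0.641 0.077 0.134]
top 0.15 0.17 56 [0.479 0.017 0.164] [ 0.452 -0.009  0.153] [0.64  0.067 0.169]
top 0.195 0.222 103 [0.489 0.03  0.215] [0.455 0.016 0.205] [0.521 0.045 0.222]
top 0.24 0.29 445 [0.568 0.033 0.272] [ 0.464 -0.043  0.248] [0.691 0.1   0.287]
top 0.29 0.43 66 [ 0.638 -0.     0.349] [ 0.626 -0.007  0.297] [0.649 0.009 0.414]
(np.int64(236), np.int64(153)) [ 0.645 -0.006  0.414] (np.int64(234), np.int64(156)) [0.638 0.    0.407] (np.int64(237), np.int64(158)) [ 0.641 -0.006  0.366] (np.int64(237), np.int64(162)) [ 0.639 -0.004  0.313] (np.int64(235), np.int64(166)) [0.628 0.003 0.304] (np.int64(235), np.int64(167)) [0.626 0.003 0.297] (np.int64(240), np.int64(165)) [ 0.634 -0.012  0.284] (np.int64(239), np.int64(165)) [ 0.635 -0.009  0.282] (np.int64(218), np.int64(201)) [0.523 0.058 0.281] (np.int64(248), np.int64(168)) [ 0.625 -0.037  0.28 ] 
[... 4352 characters left out ...]
)) [0.523 0.084 0.262] (np.int64(279), np.int64(179)) [ 0.657 -0.015  0.261] (np.int64(276), np.int64(178)) [ 0.644 -0.015  0.258] (np.int64(265), np.int64(159)) [0.53  0.042 0.253] (np.int64(279), np.int64(184)) [ 0.65  -0.006  0.231] (np.int64(259), np.int64(166)) [0.511 0.03  0.218] (np.int64(253), np.int64(165)) [0.489 0.02  0.215] (np.int64(262), np.int64(168)) [0.524 0.034 0.214] (np.int64(253), np.int64(163)) [0.477 0.032 0.213] (np.int64(250), np.int64(165)) [0.477 0.016 0.211] (np.int64(261), np.int64(169)) [0.522 0.031 0.209] (np.int64(279), np.int64(189)) [ 0.649 -0.003  0.207] (np.int64(278), np.int64(190)) [ 0.648 -0.007  0.204] (np.int64(250), np.int64(166)) [0.472 0.022 0.201]
```

View pics/cA.png

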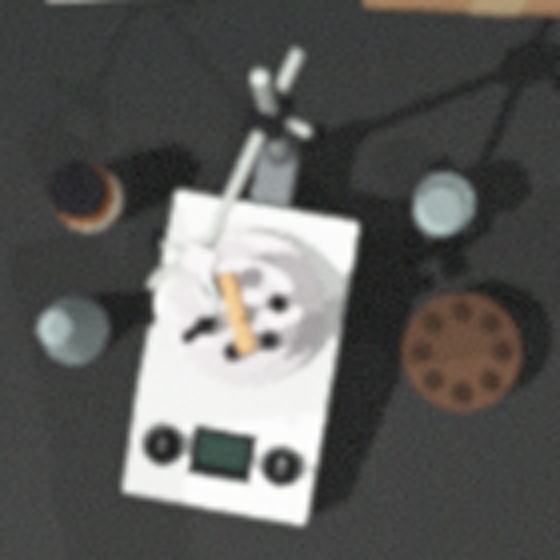

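View pics/cB.png

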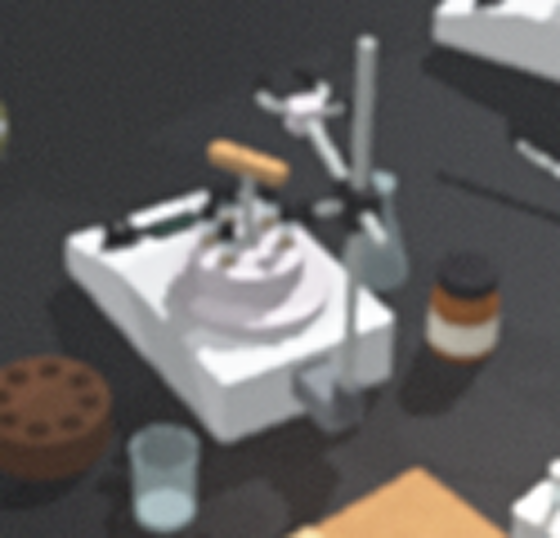

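The T-handle bar centre is about (0.493, 0.027), top z about 0.215, yaw about 12°. The rod is about (0.645, −0.004), and the clamp jaw sits left of the plate axis at about −0.27 rad, so it should swing clockwise to the left. I'll check the balance height and fit the plate, then move.

```bash
cat >> h.py <<'E'
from bench import get_state
def pose():
    s=get_state(); r=R.from_rotvec(s["tool_rot"]).as_matrix(); return s,r,np.array(s["position"])
def to(x,y,z,yaw=None):
    s,r,p=pose(); d=r.T@(np.array([x,y,z])-p); cy=np.degrees(np.arctan2(r[1,0],r[0,0]))
    print("t%.2f p%s yaw%.1f tilt%.2f grip%.3f f%s units40mm %s"%(s["time"],p.round(4),cy,np.degrees(np.arccos(-r[2,2])),s["grip_width"],np.round(s["ft_force"],1),(d/.04).round(2)), "turn units" , None if yaw is None else round(((cy-yaw+180)%360-180)/5,2))
E
python3 - <<'E'
from h import *
for n in("top","scene"):
    z=np.load(f"pics/{n}0.npz"); X=cloud(n,z["d"]); ok=z["d"]>0
    m=ok&(X[...,0]>.15)&(X[...,0]<.7)&(X[...,1]<-.35)&(X[...,1]>-.95)&(X[...,2]>.06)
    if n=="top": m[290:]=False
    q=X[m]; print(n,"right obst",np.percentile(q,[1,50,99],axis=0).round(3))
    im=z["im"]; 
    # housing top pixels -> min area rect
    m=ok&(X[...,0]>.25)&(X[...,0]<.66)&(abs(X[...,1]-.02)<.13)&(X[...,2]>.07)&(X[...,2]<.083)&(im.min(-1)>120)
    print("house",cv2.minAreaRect(X[m][:,:2].astype(np.float32)))
    m=ok&(abs(X[...,2]-.095)<.004)&(abs(X[...,0]-.5)<.09)&(abs(X[...,1]-.02)<.09)
    (c,rad)=cv2.minEnclosingCircle(X[m][:,:2].astype(np.float32)); print("plate",c,rad)
    m=ok&(abs(X[...,2]-.212)<.011)&(abs(X[...,0]-.5)<.05)&(abs(X[...,1]-.02)<.04)
    print("bar",cv2.minAreaRect(X[m][:,:2].astype(np.float32)),X[m].mean(0), np.percentile(X[m][:,2],90))
to(.48,.02,.45)
E
```

```text
top right obst [[ 0.263 -0.782  0.062]
 [ 0.414 -0.65   0.274]
 [ 0.691 -0.589  0.281]]
house ((0.4883595108985901, 0.029872946441173553), (0.16994059085845947, 0.29126742482185364), 78.67372131347656)
plate (0.49643415212631226, 0.02764487825334072) 0.06953290849924088
bar ((0.4884571433067322, 0.02964578941464424), (0.06855108588933945, 0.016015872359275818), 15.537389755249023) [0.48852667 0.0295492  0.21470846] 0.21746220482562068
scene right obst [[ 0.153 -0.788  0.062]
 [ 0.377 -0.658  0.275]
 [ 0.694 -0.515  0.635]]
house ((0.5023521780967712, 0.027047529816627502), (0.17523671686649323, 0.2914542257785797), 78.03475189208984)
plate (0.5013677477836609, 0.025911390781402588) 0.07112326472997665
bar ((0.49387815594673157, 0.02793656289577484), (0.07196838408708572, 0.020317841321229935), 16.801382064819336) [0.49529731 0.02613352 0.21073153] 0.21590456567490415
t0.10 p[ 0.1491 -0.6321  0.2216] yaw13.3 tilt0.10 grip1.001 f[ 0.2 -0.4  0.4] units40mm [ 11.8  -13.98  -5.69] turn units None
```

The balance is 0.28 high, so I'll rise first and then travel.

```bash
python3 -m jog '[[[0,0,0,-1,0],[0,0,0,-1,0],[0,0,0,-1,0],[0,0.2,0,-1,0],[0,1,-0.3,-1,0],[0,1,-0.8,-0.6,0],[0,1,-0.8,0,0],[0,1,-1,0,0],[0,1,-1,0,0],[0,1,-1,0,0]]]' 20
python3 -m jog '[[[0,1,-1,0,0],[0,1,-1,0,0],[0,1,-1,0,0],[0,1,-1,0,0],[0,1,-1,0,0],[0,0.6,-1,0,0],[0,0,-1,0,0],[0,0,-1,0,0],[0,0,-1,0,0],[0,0,0,0,0]]]'
python3 - <<'E'
from h import *
to(.48,.02,.45)
s,r,p=pose(); im,d=eyes.get_image("wrist"); M=eyes.camera_params("wrist")["mount"]
T=np.eye(4);T[:3,:3]=r;T[:3,3]=p;T=T@M; np.savez("pics/w1.npz",im=im,d=d,T=T)
cv2.imwrite("pics/w1.png",im[:,:,::-1])
print(get_state()["joint_positions"].round(2))
E
```

```text
time: 1.35
position: [0.3463, -0.3831, 0.4462]
tool_rot: [-3.12, -0.363, 0.001]
ft_force: [0.8, 0.1, 0.7]
grip_width: 0.018
time: 2.6
position: [0.48, 0.021, 0.4469]
tool_rot: [3.119, 0.374, 0.001]
ft_force: [0.3, 0.1, 0.0]
grip_width: 0.008
t2.60 p[0.48   0.021  0.4469] yaw13.7 tilt0.04 grip0.008 f[0.3 0.1 0. ] units40mm [-0.01  0.02 -0.08] turn units None
[ 0.61 -0.04 -0.67  1.41 -0.02  1.76 -1.4 ]
```

View pics/w1.png

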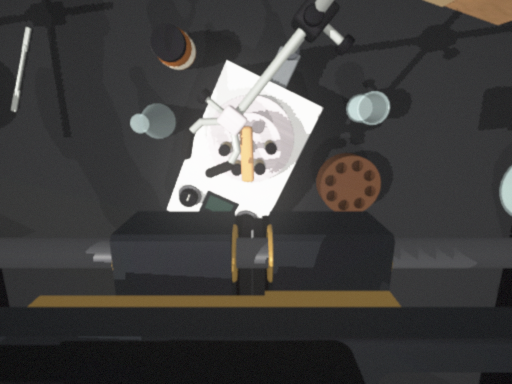

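The wrist view shows the bar at (247,153), the clamp jaw at about (232,118), the arm running to the rod boss at (315,18), and vials around the bar. I'll take metric values from this third view.

```bash
python3 - <<'E'
from h import *
z=np.load("pics/w1.npz"); d=z["d"]; T=z["T"]; K=eyes.camera_params("wrist")["camera_matrix"]; v,u=np.indices(d.shape)
c=np.stack([(u-K[0,2])/K[0,0]*d,(v-K[1,2])/K[1,1]*d,d],-1); X=c@T[:3,:3].T+T[:3,3]
ok=(d>0)&(v<205)
m=ok&(abs(X[...,2]-.212)<.011)&(abs(X[...,0]-.5)<.05)&(abs(X[...,1]-.03)<.03)
print("bar",cv2.minAreaRect(X[m][:,:2].astype(np.float32)),X[m].mean(0),np.percentile(X[m][:,2],90))
m=ok&(abs(X[...,2]-.095)<.004)&(abs(X[...,0]-.5)<.09)&(abs(X[...,1]-.02)<.09)
print("plate",cv2.minEnclosingCircle(X[m][:,:2].astype(np.float32)))
m=ok&(abs(X[...,2]-.265)<.02)&(X[...,0]>.555)&(X[...,0]<.61)&(abs(X[...,1]-.02)<.06)
q=X[m]; print("arm",cv2.fitLine(q[:,:2].astype(np.float32),cv2.DIST_L2,0,.01,.01).ravel(),q[:,2].max())
m=ok&(X[...,2]>.24)&(X[...,0]<.555)&(X[...,0]>.43)&(X[...,2]<.3)
q=X[m]; print("jaws",q.min(0),q.max(0))
m=ok&(X[...,2]>.30)&(X[...,0]>.6); print("rod",np.median(X[m],0) if m.any() else None)
to(.53,-.02,.45,150)
E
```

```text
bar ((0.48887473344802856, 0.02979915216565132), (0.0696496069431305, 0.015989527106285095), 15.597519874572754) [0.48954742 0.02971667 0.21296106] 0.21439749147910314
plate ((0.49695631861686707, 0.028295375406742096), 0.06986281275749207)
arm [ 0.8965133  -0.4430168   0.5829968   0.02723367] 0.2705965748543461
jaws [0.46207376 0.03599556 0.2560017 ] [0.55488371 0.10075841 0.2774795 ]
rod [0.63587338 0.0017032  0.30208801]
t2.65 p[0.4806 0.0183 0.4466] yaw13.5 tilt0.06 grip0.004 f[ 0.5 -1.5 -0.2] units40mm [ 0.98  1.22 -0.08] turn units -27.31
```

```bash
python3 -m jog '[[[0,0.77,0.25,0,0],[0,0.77,0.25,0,0],[0,0,0,0,-1],[0,0,0,0,-1],[0,0,0,0,-1],[0,0,0,0,-1],[0,0,0,0,-1],[0,0,0,0,-1],[0,0,0,0,-1],[0,0,0,0,-1]]]'
python3 -m jog '[[[0,0,0,0,-1],[0,0,0,0,-1],[0,0,0,0,-1],[0,0,0,0,-1],[0,0,0,0,-1],[0,0,0,0,-1],[0,0,0,0,-1],[0,0,0,0,-1],[0,0,0,0,-1],[0,0,0,0,-1]]]'
python3 -m jog '[[[0,0,0,0,-1],[0,0,0,0,-1],[0,0,0,0,-1],[0,0,0,0,-1],[0,0,0,0,-1],[0,0,0,0,-1],[0,0,0,0,-1],[0,0,0,0,-1],[0,0,0,0,-1],[0,0,0,0,-1]]]'
python3 - <<'E'
from h import *
to(.5455,.0132,.245,153.7)
print(get_state()["joint_positions"].round(2))
E
```

```text
time: 3.9
position: [0.5458, 0.0095, 0.4457]
tool_rot: [-2.808, -1.409, 0.002]
ft_force: [0.3, 0.2, -0.2]
grip_width: 0.008
time: 5.15
position: [0.5458, 0.0094, 0.4457]
tool_rot: [-1.949, -2.463, 0.002]
ft_force: [0.2, 0.9, 0.3]
grip_width: 0.006
time: 6.4
position: [0.5458, 0.0094, 0.4457]
tool_rot: [-0.726, -3.055, 0.001]
ft_force: [-0.6, -0.5, -0.4]
grip_width: 0.008
t6.40 p[0.5458 0.0094 0.4457] yaw153.3 tilt0.07 grip0.008 f[-0.6 -0.5 -0.4] units40mm [0.05 0.08 5.02] turn units -0.09
[ 0.72  0.17 -0.93  1.26  0.14  1.78  0.94]
```

```bash
python3 -m jog '[[[0,0,0,1,0],[0,0,0,1,0],[0,0,0,1,0],[0,0,0,1,0],[0,0,0,1,0],[0,0,0,0,0]]]'
python3 -m jog '[[[0,0,0.3,0,0],[0,0.035,0.21,0,1],[0,0.035,0.21,0,1],[0,0.035,0.21,0,1],[0,0.035,0.21,0,1]]]'
python3 - <<'E'
from h import *
to(.5455,.0132,.245,153.7)
print(get_state()["joint_positions"].round(2))
im,d=eyes.get_image("wrist"); a=eyes.get_image("top")[0]
cv2.imwrite("pics/p1.png",np.hstack([cv2.resize(a[135:275,170:310],(384,384)),cv2.resize(im,(400,384))])[:,:,::-1])
E
```

```text
time: 7.15
position: [0.5435, 0.0095, 0.2434]
tool_rot: [-0.728, -3.049, 0.002]
ft_force: [-0.5, -0.1, 1.7]
grip_width: 0.002
time: 7.78
position: [0.5667, 0.0533, 0.2487]
tool_rot: [1.249, 2.879, 0.001]
ft_force: [-0.8, -1.0, -1.2]
grip_width: 0.005
t7.78 p[0.5667 0.0533 0.2487] yaw133.1 tilt0.18 grip0.005 f[-0.8 -1.  -1.2] units40mm [-0.37 -1.07  0.09] turn units -4.12
[ 0.63  0.23 -0.89  1.6   0.18  1.4   0.47]
```

View pics/p1.png

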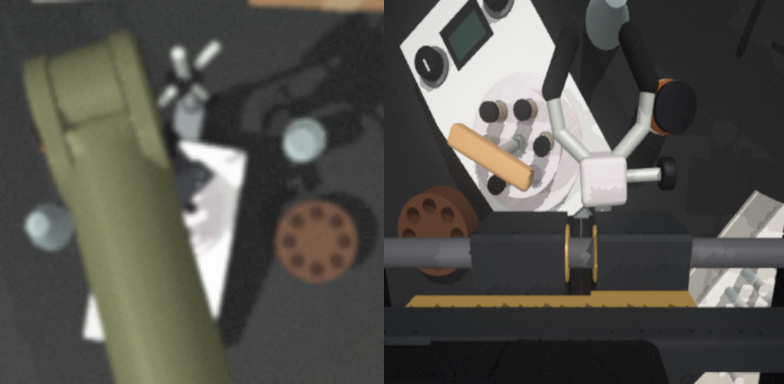

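The wrist view shows the fingers against the bare arm just behind the jaw block (603,180), the clamp already swinging off the plate, and the block and vials undisturbed. I'll continue the arc.

```bash
python3 -m jog '[[[0,0.035,0.21,0,1],[0,0.035,0.21,0,1],[0,0.035,0.21,0,1],[0,0.035,0.21,0,1],[0,0.035,0.21,0,1],[0,0.035,0.21,0,1],[0,0.035,0.21,0,1],[0,0.035,0.21,0,1],[0,0.035,0.21,0,1],[0,0,0,0,0]]]'
python3 - <<'E'
from h import *
to(.50,.03,.40,195.6)
s,r,p=pose(); print(s["joint_positions"].round(2))
im,d=eyes.get_image("wrist"); M=eyes.camera_params("wrist")["mount"]
T=np.eye(4);T[:3,:3]=r;T[:3,3]=p;T=T@M
print("plate rim/centre, jaws@-75,rod proj", proj("wrist",[[.497,.028,.095],[.644,-.002,.265]],T))
K=eyes.camera_params("wrist")["camera_matrix"]; v,u=np.indices(d.shape)
c=np.stack([(u-K[0,2])/K[0,0]*d,(v-K[1,2])/K[1,1]*d,d],-1); X=c@T[:3,:3].T+T[:3,3]
m=(d>0)&(v<205)&(abs(X[...,2]-.265)<.015); q=X[m]
D=np.hypot(q[:,0]-.497,q[:,1]-.028); print("clamp pts",q.min(0),q.max(0),"min dist to plate centre",D.min())
m=(d>0)&(v<205)&(abs(X[...,2]-.21)<.01)&(np.hypot(X[...,0]-.49,X[...,1]-.03)<.06)
if m.any(): print("bar",cv2.minAreaRect(X[m][:,:2].astype(np.float32)))
cv2.imwrite("pics/p2.png",im[:,:,::-1])
E
```

```text
time: 9.12
position: [0.6288, 0.0939, 0.2475]
tool_rot: [2.252, 2.19, 0.003]
ft_force: [-0.3, 0.2, -0.1]
grip_width: 0.006
t9.12 p[0.6288 0.0939 0.2475] yaw88.4 tilt0.10 grip0.006 f[-0.3  0.2 -0.1] units40mm [-1.68 -3.17 -3.82] turn units -21.44
[ 0.39  0.37 -0.76  1.43  0.25  1.44 -0.4 ]
plate rim/centre, jaws@-75,rod proj [[128.97690318 241.10152593]
 [285.83055695 406.29971537]]
clamp pts [0.61052294 0.11805987 0.25376942] [0.68447063 0.19127881 0.27796695] min dist to plate centre 0.16088966067343807
```

View pics/p2.png

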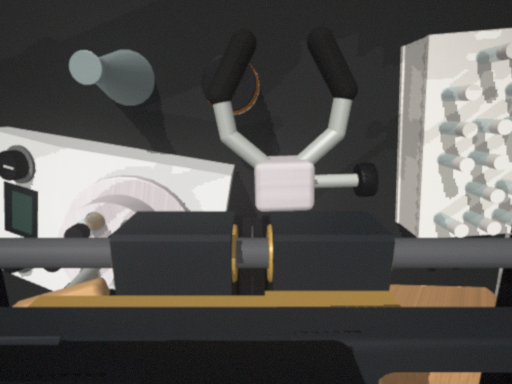

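The clamp is fully off the plate, nearest seen point 161 mm from the plate centre. I'll back off, rise, move over the bar, open, and turn to yaw 195.6°.

```bash
python3 -m jog '[[[0,0,-0.5,0,0],[0,0,0,-1,0],[0,0,0,-1,0],[0,0,0,-1,0],[0,0,0,-1,0],[1,-0.55,-1,0,0],[1,-0.55,-1,0,0],[1,-0.55,-0.9,0,0],[1,0,0,0,-1],[1,0,0,0,-1]]]'
python3 -m jog '[[[1,0,0,0,-1],[1,0,0,0,-1],[1,0,0,0,-1],[1,0,0,0,-1],[1,0,0,0,-1],[1,0,0,0,-1],[1,0,0,0,-1],[1,0,0,0,-1],[1,0,0,0,-1],[1,0,0,0,-1]]]'
python3 -m jog '[[[1,0,0,0,-1],[1,0,0,0,-1],[1,0,0,0,-1],[1,0,0,0,-1],[1,0,0,0,-1],[1,0,0,0,-1],[1,0,0,0,-1],[1,0,0,0,-1],[1,0,0,0,-1],[1,0,0,0,-0.44],[1,0,0,0,0]]]' || true
python3 - <<'E'
from h import *
to(.490,.0295,.188,195.6); print(get_state()["joint_positions"].round(2))
E
```

```text
time: 10.42
position: [0.4895, 0.0316, 0.4075]
tool_rot: [2.048, 2.378, 0.0]
ft_force: [0.3, -0.3, -1.3]
grip_width: 0.493
time: 11.68
position: [0.4898, 0.0322, 0.4071]
tool_rot: [0.849, 3.023, -0.0]
ft_force: [0.7, 0.3, -0.7]
grip_width: 1.002
t11.68 p[0.4898 0.0322 0.4071] yaw148.6 tilt0.07 grip1.002 f[ 0.7  0.3 -0.7] units40mm [-0.03 -0.06  5.48] turn units -9.4
[ 0.64 -0.03 -0.73  1.48 -0.02  1.68  0.93]$[0]: bad value
```

```bash
python3 -m jog '[[[1,0,0,0,-1],[1,0,0,0,-1],[1,0,0,0,-1],[1,0,0,0,-1],[1,0,0,0,-1],[1,0,0,0,-1],[1,0,0,0,-1],[1,0,0,0,-1],[1,0,0,0,-1],[1,0,0,0,-0.4]]]'
python3 -m jog '[[[1,0,0,0,0]]]'
python3 - <<'E'
from h import *
s,r,p=pose(); print(s["joint_positions"].round(2))
im,d=eyes.get_image("wrist"); M=eyes.camera_params("wrist")["mount"]
T=np.eye(4);T[:3,:3]=r;T[:3,3]=p;T=T@M
K=eyes.camera_params("wrist")["camera_matrix"]; v,u=np.indices(d.shape)
c=np.stack([(u-K[0,2])/K[0,0]*d,(v-K[1,2])/K[1,1]*d,d],-1); X=c@T[:3,:3].T+T[:3,3]
m=(d>0)&(abs(X[...,2]-.21)<.012)&(np.hypot(X[...,0]-.49,X[...,1]-.03)<.06)
print("bar",m.sum(),cv2.minAreaRect(X[m][:,:2].astype(np.float32)),np.percentile(X[m][:,2],90))
m=(d>0)&(abs(X[...,2]-.095)<.004)&(np.hypot(X[...,0]-.497,X[...,1]-.028)<.08)
print("plate",cv2.minEnclosingCircle(X[m][:,:2].astype(np.float32)))
cv2.imwrite("pics/p3.png",im[:,:,::-1]); to(.490,.0295,.188,195.6)
E
```

```text
time: 12.92
position: [0.4899, 0.0321, 0.407]
tool_rot: [-0.422, 3.112, -0.001]
ft_force: [-0.2, -0.1, 0.2]
grip_width: 1.003
time: 13.05
position: [0.4899, 0.0318, 0.4068]
tool_rot: [-0.418, 3.113, -0.001]
ft_force: [0.6, 0.4, 0.1]
grip_width: 0.999
[ 0.62 -0.03 -0.72  1.48 -0.02  1.68  1.74]
bar 865 ((0.4872196316719055, 0.02832840010523796), (0.06854422390460968, 0.015896771103143692), 15.43261432647705) 0.21444445285034408
plate ((0.49561700224876404, 0.026616409420967102), 0.06980936974287033)
t13.10 p[0.49   0.0318 0.4067] yaw-164.7 tilt0.03 grip1.001 f[ 0.5  0.4 -0. ] units40mm [ 0.02 -0.05  5.47] turn units -0.07
```

View pics/p3.png

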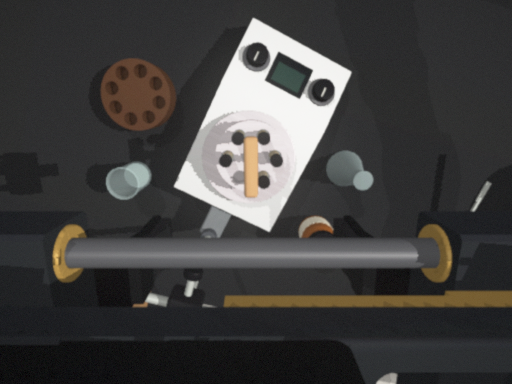

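The bar at (251,165) is clear and straight. All five vials are in their wells, and the clamp is far from the plate. Descending.

```bash
python3 -m jog '[[[1,0.05,-0.06,1,-0.06],[1,0,0,1,0],[1,0,0,1,0],[1,0,0,1,0],[1,0,0,0.8,0],[1,0,0,0.4,0],[1,0,0,0.2,0],[1,0,0,0,0]]]'
python3 - <<'E'
from h import *
to(.4885,.029,.189,195.6)
E
```

```text
time: 14.1
position: [0.4891, 0.0288, 0.191]
tool_rot: [-0.426, 3.112, -0.0]
ft_force: [0.4, -0.8, 1.1]
grip_width: 0.997
t14.10 p[0.4891 0.0288 0.191 ] yaw-164.4 tilt0.03 grip0.997 f[ 0.4 -0.8  1.1] units40mm [0.01 0.01 0.05] turn units -0.0
```

```bash
python3 -m jog '[[[0.6,0,0,0.03,0],[0.4,0,0,0,0],[0.3,0,0,0,0],[0.22,0,0,0,0],[0.18,0,0,0,0],[0.1,0,0,0,0],[0.1,0,0,0,0]]]' 10
python3 -m jog '[[[0,0,0,0,0],[0,0,0,0,0],[0,0,0,0,0]]]' 45
python3 - <<'E'
from h import *
to(.4885,.029,.189,195.6)
E
```

```text
time: 14.98
position: [0.4887, 0.0288, 0.1893]
tool_rot: [0.426, -3.113, 0.0]
ft_force: [-0.4, -0.0, 0.3]
grip_width: 0.29
time: 15.35
position: [0.4886, 0.0293, 0.1893]
tool_rot: [0.427, -3.112, -0.001]
ft_force: [-0.8, 1.0, -0.4]
grip_width: 0.179
t15.35 p[0.4886 0.0293 0.1893] yaw-164.4 tilt0.03 grip0.179 f[-0.8  1.  -0.4] units40mm [ 0.   -0.01  0.01] turn units 0.0
```

The grip closed on 15.6 mm of bar. Lifting gently, and centring over the plate on the way up.

```bash
python3 -m jog '[[[0,0,0,-0.05,0],[0,0,0,-0.1,0],[0,0,0,-0.15,0],[0,0,0,-0.2,0],[0,0,0,-0.2,0],[0,0,0,-0.2,0],[0,0,0,-0.2,0],[0,0,0,-0.2,0]]]'
python3 -m jog '[[[0,-0.03,-0.02,-0.2,0],[0,-0.03,-0.02,-0.2,0],[0,-0.03,-0.02,-0.2,0],[0,-0.03,-0.02,-0.2,0],[0,-0.03,-0.02,-0.2,0],[0,-0.03,0,-0.15,0],[0,0,0,-0.1,0],[0,0,0,-0.05,0],[0,0,0,0,0],[0,0,0,0,0]]]'
python3 - <<'E'
from h import *
to(.4965,.027,.2893,195.6)
a,d=eyes.get_image("scene"); X=cloud("scene",d)
s,r,p=pose(); w,dw=eyes.get_image("wrist")
m=(d>0)&(abs(X[...,0]-.5)<.06)&(abs(X[...,1]-.025)<.06)&(X[...,2]>.14)&(X[...,2]<.29)
q=X[m]; print("block pts z", np.percentile(q[:,2],[1,10,50,90,99]).round(3))
cv2.imwrite("pics/l1.png",np.hstack([cv2.resize(a[110:250,200:345],None,fx=3,fy=3,interpolation=cv2.INTER_CUBIC),cv2.resize(w,(365,420))[:420]])[:,:,::-1])
E
```

```text
time: 16.35
position: [0.4887, 0.0288, 0.2419]
tool_rot: [-0.426, 3.112, -0.0]
ft_force: [-0.8, -0.6, -6.0]
grip_width: 0.181
time: 17.6
position: [0.4965, 0.0269, 0.2931]
tool_rot: [0.426, -3.112, 0.0]
ft_force: [-0.8, -0.6, -5.5]
grip_width: 0.18
t17.60 p[0.4965 0.0269 0.2931] yaw-164.4 tilt0.03 grip0.180 f[-0.8 -0.6 -5.5] units40mm [0.   0.   0.09] turn units -0.0
block pts z [0.198 0.209 0.229 0.263 0.271]
```

View pics/l1.png

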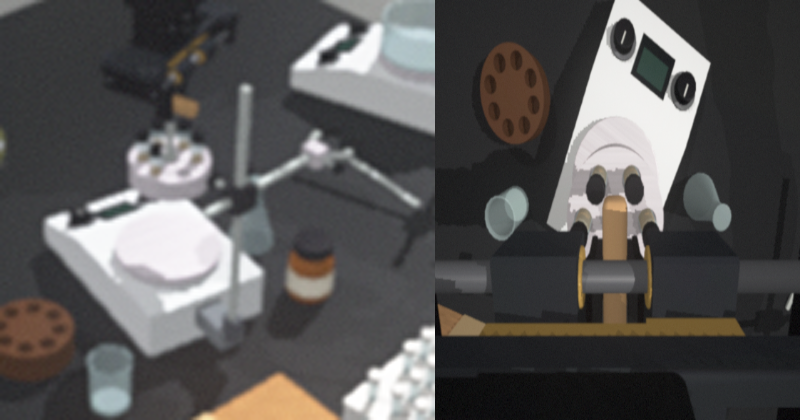

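The block is up about 104 mm over the bare plate. I'll check that it's level and count the vials before handing in.

```bash
python3 -m jog '[[[0,0,0,0.05,0],[0,0,0,0.04,0],[0,0,0,0,0],[0,0,0,0,0]]]'
python3 - <<'E'
from h import *
to(.4965,.027,.2893,195.6)
a,d=eyes.get_image("scene"); X=cloud("scene",d)
near=(d>0)&(np.hypot(X[...,0]-.499,X[...,1]-.026)<.055)
m=near&(abs(X[...,2]-.225)<.012); q=X[m]
for _ in range(5):
    A=np.c_[q[:,:2],np.ones(len(q))]; k=np.linalg.lstsq(A,q[:,2],rcond=None)[0]; e=q[:,2]-A@k; q=q[abs(e)<max(.003,2*e.std())] if _<4 else q
print("top plane slope deg",np.degrees(k[:2]).round(2),len(q),"z",np.median(q[:,2]))
cv2.imwrite("pics/l2.png",cv2.resize(a[140:185,230:285],None,fx=10,fy=10,interpolation=cv2.INTER_CUBIC)[:,:,::-1])
s,r,p=pose(); w,dw=eyes.get_image("wrist"); 
T=np.eye(4);T[:3,:3]=r;T[:3,3]=p;T=T@eyes.camera_params("wrist")["mount"]
K=eyes.camera_params("wrist")["camera_matrix"]; v,u=np.indices(dw.shape)
c=np.stack([(u-K[0,2])/K[0,0]*dw,(v-K[1,2])/K[1,1]*dw,dw],-1); W=c@T[:3,:3].T+T[:3,3]
near=(dw>0)&(np.hypot(W[...,0]-.4965,W[...,1]-.027)<.055)&(abs(W[...,2]-.225)<.006); print("wrist block top z, far side",np.median(W[near],0), near.sum())
E
```

```text
time: 18.2
position: [0.4967, 0.0269, 0.2897]
tool_rot: [0.426, -3.113, 0.0]
ft_force: [-1.0, 0.3, -5.7]
grip_width: 0.178
t18.20 p[0.4967 0.0269 0.2897] yaw-164.4 tilt0.01 grip0.178 f[-1.   0.3 -5.7] units40mm [0.   0.   0.01] turn units -0.0
top plane slope deg [-4.83  3.83] 267 z 0.22428448121640931
wrist block top z, far side [0.47554188 0.01708795 0.22439065] 5538
```

View pics/l2.png

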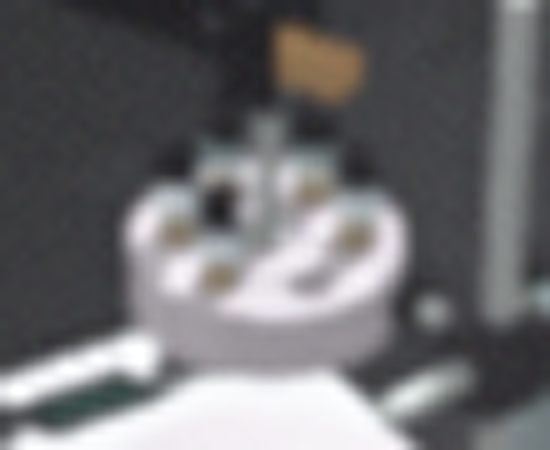

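Five amber plugs stand in wells, at (175,230), (218,275), (215,185), (315,190) and (350,235), and the empty well is at (315,275). The scene plane's slope lies exactly along the view axis, so rim contamination is likely. I'll cross-check with the wrist depth.

```bash
python3 - <<'E'
from h import *
s,r,p=pose(); w,dw=eyes.get_image("wrist"); a,d=eyes.get_image("scene")
T=np.eye(4);T[:3,:3]=r;T[:3,3]=p;T=T@eyes.camera_params("wrist")["mount"]
K=eyes.camera_params("wrist")["camera_matrix"]; v,u=np.indices(dw.shape)
c=np.stack([(u-K[0,2])/K[0,0]*dw,(v-K[1,2])/K[1,1]*dw,dw],-1); W=c@T[:3,:3].T+T[:3,3]
rng=np.random.default_rng(0)
for n,P,dd,c0 in(("wrist",W,dw,(.4965,.027)),("scene",cloud("scene",d),d,(.501,.025))):
    q=P[(dd>0)&(np.hypot(P[...,0]-c0[0],P[...,1]-c0[1])<.045)&(abs(P[...,2]-.225)<.013)]
    A=np.c_[q[:,:2],np.ones(len(q))]; best=0
    for _ in range(2000):
        i=rng.choice(len(q),3,False)
        try:k=np.linalg.solve(A[i],q[i,2])
        except Exception: continue
        if np.hypot(*k[:2])>.3: continue
        I=abs(q[:,2]-A@k)<.0015
        if I.sum()>best: best=I.sum();B=I
    k=np.linalg.lstsq(A[B],q[B,2],rcond=None)[0]; print(n,len(q),best,np.degrees(k[:2]).round(2),"extent",np.ptp(q[B],0).round(3))
to(.4967,.027,.2897,195.6)
E
```

```text
wrist 4160 3548 [-0.04  0.12] extent [0.078 0.089 0.003]
scene 224 71 [-1.01  0.52] extent [0.078 0.077 0.004]
t18.40 p[0.4968 0.0269 0.2898] yaw-164.4 tilt0.01 grip0.178 f[ 0.3 -0.2 -5.1] units40mm [0. 0. 0.] turn units -0.0
```

Level to about 0.1° in the wrist view, and still. Handing in.

```bash
python3 -c "
from bench import job; print(job.close_job())"
```

```text
the job is handed in; nothing more can be done
None
```

I swung the clamp about 65° clockwise, off the plate and to the left. Then I gripped the T-handle, lifted the vial block about 100 mm and centred it over the plate. I handed the job in at about 18.4 s with the block still held up.

**Clamp:** the nearest clamp point I could see was 161 mm from the plate centre, and the plate's radius is 70 mm. The fingers hid part of the arm in that view, but the later pictures also show it clear.

**Height and position:** the tool is 100.4 mm above where it gripped, and the block's axis is within about 2 mm of the measured plate centre.

**Level:** the wrist depth gives a slope of 0.1° or less, and the tool tilt reads 0.01°. The scene camera disagreed: a first fit gave about 6° along its own view line. Refitted with outliers removed, using only 71 points, it gave about 1°. I put this down to points from the block's side wall and trusted the wrist view.

**Grip:** the pads are on 15.5 mm of bar with 45 N, and the wrist carries 5 to 6 N, as expected for the block and vials.

**Vials and bystanders:** I counted five vials standing in their wells. The bystanders in view looked undisturbed, though I did not re-measure where they stand.

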